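# Line the robot wheels up by size on the rack board

### The job

Put the four loose robot wheels on the plywood rack board in order of size, one centred on each cross and lying flat with its hub up: the largest on the cross next to the upright steel plate, then ever smaller, so that the smallest lies on the cross farthest from the plate.

Things in the scene. Friction and masses are not known exactly. Their poses are not given: they have to be found in the camera images.
- wheel_90: the largest of four loose robot wheels lying flat: black tyre 90 mm across, 26 mm high; round aluminium hub 28 mm across standing 28 mm higher in its middle (54 mm overall; grip the hub from above). Origin: centre of the underside, z up. The four differ only in tyre diameter (90, 76, 62, 48 mm) and weight (0.05 to 0.25 kg) and change places at every start.
- wheel_76: the second largest of four loose robot wheels lying flat: black tyre 76 mm across, 26 mm high; round aluminium hub 28 mm across standing 28 mm higher in its middle (54 mm overall; grip the hub from above). Origin: centre of the underside, z up. The four differ only in tyre diameter (90, 76, 62, 48 mm) and weight (0.05 to 0.25 kg) and change places at every start.
- wheel_62: the third largest of four loose robot wheels lying flat: black tyre 62 mm across, 26 mm high; round aluminium hub 28 mm across standing 28 mm higher in its middle (54 mm overall; grip the hub from above). Origin: centre of the underside, z up. The four differ only in tyre diameter (90, 76, 62, 48 mm) and weight (0.05 to 0.25 kg) and change places at every start.
- wheel_48: the smallest of four loose robot wheels lying flat: black tyre 48 mm across, 26 mm high; round aluminium hub 28 mm across standing 28 mm higher in its middle (54 mm overall; grip the hub from above). Origin: centre of the underside, z up. The four differ only in tyre diameter (90, 76, 62, 48 mm) and weight (0.05 to 0.25 kg) and change places at every start.
- mark_a: one of four alike thin black crosses on a fixed plywood board (470 x 110 mm, 12 mm thick), in one straight row 94 mm apart; this one is at one end of the row (the +y end). Origin: where its lines cross, on the board's top face; y axis along the row, x across the board. The board's place and yaw change at every start.
- mark_b: one of four alike thin black crosses on a fixed plywood board (470 x 110 mm, 12 mm thick), in one straight row 94 mm apart; this one is second from the +y end. Origin: where its lines cross, on the board's top face; y axis along the row, x across the board. The board's place and yaw change at every start.
- mark_c: one of four alike thin black crosses on a fixed plywood board (470 x 110 mm, 12 mm thick), in one straight row 94 mm apart; this one is third from the +y end. Origin: where its lines cross, on the board's top face; y axis along the row, x across the board. The board's place and yaw change at every start.
- mark_d: one of four alike thin black crosses on a fixed plywood board (470 x 110 mm, 12 mm thick), in one straight row 94 mm apart; this one is at the other end of the row (the -y end). Origin: where its lines cross, on the board's top face; y axis along the row, x across the board. The board's place and yaw change at every start.
- end_plate: upright steel plate, 100 mm wide across the board, 5 mm thick, 70 mm tall, with a 30 mm long, 5 mm thick foot, fixed on the board at one end of the row, 70 mm beyond the last cross; which end changes at every start (at the other is a low dark wooden block, 16 mm tall). Origin: centre of the underside of its foot, on the board's top face.
There are look-alikes about, which are no part of the job. What is shaped like the wheel_90 but green is not meant.

How it is judged:
At the end, for the whole second after the job is handed in: Each wheel lies flat on the board (within 5 mm of the board's top face, tilted less than 0.1 rad), centred within 13 mm of its own cross, in order of tyre diameter with the 90 mm wheel nearest the upright steel plate, then 76, 62 and 48 mm; all released and at rest (((horizontal distance between end_plate and mark_a below 0.14 m and horizontal distance between wheel_90 and mark_a below 0.013 m and horizontal distance between wheel_76 and mark_b below 0.013 m and horizontal distance between wheel_62 and mark_c below 0.013 m and horizontal distance between wheel_48 and mark_d below 0.013 m) or (horizontal distance between end_plate and mark_d below 0.14 m and horizontal distance between wheel_90 and mark_d below 0.013 m and horizontal distance between wheel_76 and mark_c below 0.013 m and horizontal distance between wheel_62 and mark_b below 0.013 m and horizontal distance between wheel_48 and mark_a below 0.013 m)) and angle between each of wheel_90, wheel_76, wheel_62, wheel_48's own z axis and vertical below 0.1 rad and z of wheel_90 in the frame of mark_b between -0.005 and 0.005 m and linear speed of each of wheel_90, wheel_76, wheel_62, wheel_48 below 0.02 m/s and angular speed of each of wheel_90, wheel_76, wheel_62, wheel_48 below 0.2 rad/s and z of wheel_76 in the frame of mark_b between -0.005 and 0.005 m and z of wheel_62 in the frame of mark_b between -0.005 and 0.005 m and z of wheel_48 in the frame of mark_b between -0.005 and 0.005 m); the robot touches nothing.
It also fails if it takes over 106 s, if anything falls off the work surface, if the arm or the gripper's body presses on something with over 40 N, if the wrist force passes 120 N, or if a joint passes its speed limit or range.

### The arm

A 7-joint arm with a two-finger parallel gripper is mounted at the origin on the work surface. World frame = base frame: x ahead of the robot, y to its left, z up, the work surface at z = 0. Lengths are in m, angles in rad, forces in N, time in s.
With the tool pointing down it reaches from about 0.425 to 0.875 m from the base axis. Payload 4.7 kg.
Tool frame: the origin (TCP) lies midway between the tips of the shut fingers; the grasp point (between the pads) lies 19 mm behind it; z points along the fingers, y is the line along which they close (so a half turn about z gives the same grasp; the last joint's range is limited). The gripper opens to 87 mm and grips with 3 to 60 N. Pads are 19 mm wide; open, the fingers measure 117 mm over their backs; the gripper's body (75 mm by 190 mm) begins 51 mm behind the grasp point.
Start: joints at [1.126, 0.321, -0.07, 1.45, 0.023, 1.371, -0.057], TCP at [0.288, -0.583, 0.223] pointing down, gripper open.
Joint ranges: [-2.86, 2.86], [-0.3, 2.09], [-1.38, 1.24], [0.06, 2.45], [-1.56, 4.7], [0.09, 2.05], [-2.69, 2.69]. Speed limits (rad/s): [2.57, 2.57, 3.14, 3.14, 3.14, 3.14, 3.14].

### API

Orientations are given as a rotation vector (axis times angle).
In Python, from bench import ctrl gives the robot as it stands. The module is installed in compiled form; this text tells all that it offers.
- The arm moves only by the shell command python3 -m handwheel 'ROWS' [FORCE]. ROWS is JSON, a list of rows, each a list of 7 numbers: the finger opening in m, from 0 to 0.087, then the shift along the tool's x, y, z in m, then the turn, a rotation vector about the tool's x, y, z in degrees. A call has 1 to 12 rows; each row shifts and turns the commanded pose from where the row before left it, along the tool's axes as they then stand; what a row does not reach is not made up. A row lasts 1/8 s, in which the tool goes at most 62.5 mm and 10.7 degrees, less where a joint would pass 70% of its speed; a pose out of reach is approached as far as the arm can. A call is refused whole if a number of a shift passes 0.0625 or a number of a turn 10.7, either way. A call with a gripper value outside its range is refused whole. The fingers move at their own pace and stop on an object; FORCE is the grip in N (left out, the last holds). Time passes only in rows, so rows that do not move let the fingers close. It gives the time, the measured TCP pose, the force, the opening and the grip force at its end, in the units of the state.
- ctrl.get_state(): the state, without advancing time (a new reading comes with each control period).
- ctrl.get_image(name): name is "scene" or "side" or "wrist"; returns (picture, depth): 400x640x3 uint8, blue, green, red; 400x640 float32, m along the optical axis (not along the pixel's ray), 0 where there is no reading.
- ctrl.camera_info(name): a dict with "intrinsics" (3x3 intrinsics, pixels), "R" (3x3) and "t" (3): a world point X has camera coordinates R X + t. Camera axes: x right, y down, z forward; pixel columns grow to the right and rows downward; lengths in m; the calibration is good to about 2 mm. A picture is of the moment at which its call begins: read the wrist's pose just before it. camera_info takes no time and is no camera call; for the wrist camera it gives the pose at the moment of the call.
- ctrl.close_job(): hands the job in; it is judged then, once.
The state is a dict: "time": time; "joint_positions": joint angles; "qd": joint speeds; "joint_torque": joint torques, N m; "position": TCP position; "tool_rot": TCP orientation; "ft_force": force on the tool from outside, world axes, zero at the start; "torque": the same for the moment, N m; "grip_width": opening from 0.0 (shut) to 1.0 (fully open); "grip_force": force on a finger pad.
Only numpy, scipy, OpenCV 4.12 (cv2) and the standard library are available. Lean on these libraries where they do the work, as an engineer would, in place of code of your own. Each camera call takes 0.05 s, during which the arm holds its last target. There are 200 camera calls.

## Working session

There is one attempt and no reset: what is moved stays moved. The work goes in short steps, Python scripts to look and compute and a shell command to move; the robot and the scene stay as the last step left them, time stands still between calls to the robot, and variables do not carry over. Pictures are saved under pics/ and viewed, at most 14 in all, crops included, and the job is handed in when it is done.

```bash
mkdir -p pics; cat > h.py <<'E'
import numpy as np,cv2
from bench import ctrl
def grab(name,tag):
    ci=ctrl.camera_info(name); im,d=ctrl.get_image(name)
    cv2.imwrite(f'pics/{tag}.png',im); np.savez(f'{tag}.npz',im=im,d=d,K=ci['intrinsics'],R=ci['R'],t=ci['t'])
def world(tag,u,v,z=None):
    f=np.load(f'{tag}.npz');K,R,t=f['K'],f['R'],f['t']
    r=np.linalg.inv(K)@[u,v,1]
    c=-R.T@t; w=R.T@r
    s=f['d'][int(v),int(u)] if z is None else (z-c[2])/w[2]
    return c+s*w
E
python3 - <<'E'
from h import *
s=ctrl.get_state();print(s)
for n in('scene','side','wrist'):
    grab(n,n+'0');ci=ctrl.camera_info(n);print(n,ci['R'],ci['t'])
E
```

```text
{'time': 0.0, 'joint_positions': array([ 1.12612827,  0.32182357, -0.07011485,  1.45167819,  0.02260803,
        1.37078378, -0.05689418]), 'qd': array([-4.72593620e-05,  7.11386433e-04,  1.34035029e-04,  1.33075004e-03,
       -3.17176299e-04, -6.03806728e-04, -1.13449146e-03]), 'joint_torque': array([-2.26180719e-04, -4.91297507e+01, -4.03852863e-01, -3.12527633e+01,
       -6.39656908e-02,  4.35798825e-02,  1.73731723e-04]), 'position': array([ 0.2875737 , -0.58230949,  0.22145977]), 'tool_rot': array([-3.0574968e+00, -7.1401373e-01,  8.2643003e-04]), 'ft_force': array([-0.66139795, -0.56502691, -0.5732999 ]), 'torque': array([ 0.01506473, -0.04893088, -0.02241358]), 'grip_force': 0.0, 'grip_width': 0.9986157784482336}
scene [[-0.79829044  0.60208364 -0.0150883 ]
 [ 0.44813598  0.57706413 -0.68276726]
 [-0.40237609 -0.55180819 -0.73048012]] [ 0.42557032 -0.18014181  1.31205976]
side [[-0.98794984 -0.15393147 -0.01613107]
 [-0.10972778  0.77009958 -0.62841583]
 [ 0.1091555  -0.61907329 -0.77771031]] [0.49090248 0.09310187 1.10505873]
wrist [[ 0.44297825 -0.89653115 -0.00147021]
 [-0.86542286 -0.42803466  0.26044117]
 [-0.23412292 -0.11409742 -0.9654886 ]] [-0.64825939 -0.03081492  0.39103522]
```

View pics/scene0.png

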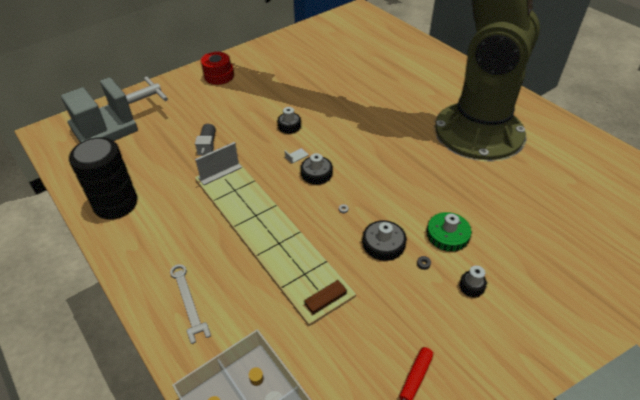

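View pics/side0.png

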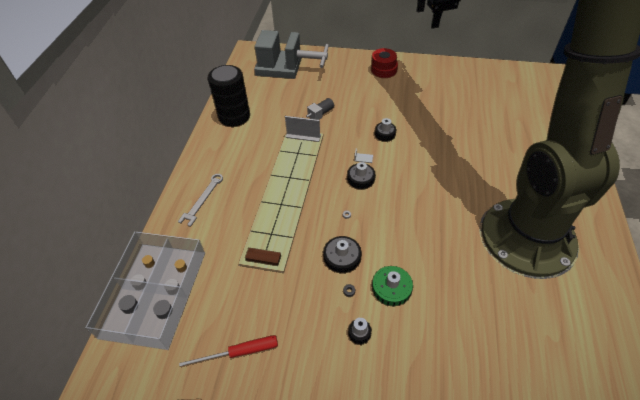

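Both views show the wheel hubs at scene (289,110), (317,158), (385,229), (477,272), and the green look-alike at (452,218). The plate is at the top end of the board and the wooden block at the other end. Next I measure with depth and enlarge the crosses.

```bash
python3 - <<'E'
from h import *
for tag in('scene0','side0'):
    f=np.load(tag+'.npz');K,R,t,d=f['K'],f['R'],f['t'],f['d']
    v,u=np.mgrid[:400,:640]; p=np.stack([u,v,np.ones_like(u)],-1)@np.linalg.inv(K).T*d[...,None]
    W=(p-t)@R; z=W[...,2]
    m=((z>.048)&(z<.060)&(d>0)).astype(np.uint8)
    n,l,s,c=cv2.connectedComponentsWithStats(m)
    print(tag)
    for i in range(1,n):
        if 20<s[i,4]<500: print(c[i].round(1),s[i,4],W[l==i].mean(0).round(4), np.ptp(W[l==i],0).round(3))
    print('table z',np.median(z[150:300,250:350]))
im=cv2.imread('pics/scene0.png');a=im[140:330,185:365]
b=cv2.imread('pics/side0.png')[110:275,235:335]
cv2.imwrite('pics/c1.png',cv2.resize(a,None,fx=3.1,fy=3.1,interpolation=2))
cv2.imwrite('pics/c2.png',cv2.resize(b,None,fx=3.6,fy=3.6,interpolation=2))
E
```

```text
scene0
[5.9 1.4] 45 [ 0.7761 -1.4011  0.0525] [0.049 0.016 0.01 ]
[216.7  66.4] 126 [ 0.4156 -0.6021  0.0547] [0.075 0.057 0.012]
[141.7  97.6] 56 [ 0.645  -0.5916  0.0566] [0.077 0.011 0.01 ]
[120.5 111.7] 77 [ 0.7124 -0.5718  0.0543] [0.031 0.095 0.012]
[287.9 110.9] 81 [ 0.376  -0.3116  0.0542] [0.029 0.034 0.011]
[480.4 126.6] 275 [0.0451 0.0268 0.0537] [0.1   0.129 0.012]
[ 92.3 127.9] 104 [ 0.7931 -0.5525  0.0541] [0.06  0.023 0.012]
[216.7 160.5] 159 [ 0.6105 -0.2599  0.0542] [0.1   0.009 0.012]
[315.6 157.9] 99 [ 0.4276 -0.1282  0.0544] [0.03  0.027 0.011]
[113.1 198.4] 202 [ 0.8453 -0.2918  0.0541] [0.097 0.051 0.012]
[451.1 219.5] 141 [0.3237 0.1886 0.0546] [0.029 0.028 0.011]
[384.8 228.2] 138 [0.4451 0.1236 0.0545] [0.029 0.029 0.011]
[476.5 272.3] 180 [0.3834 0.3059 0.0544] [0.029 0.027 0.012]
table z 0.0035142740859847293
side0
[268.1  59.3] 74 [ 0.7803 -0.5658  0.0537] [0.055 0.093 0.012]
[382.2  59.3] 149 [ 0.4063 -0.6113  0.0561] [0.081 0.085 0.012]
[300.7  59.8] 78 [ 0.672  -0.5747  0.0552] [0.111 0.05  0.012]
[232.6 111.2] 110 [ 0.823  -0.2945  0.054 ] [0.09  0.058 0.011]
[385.9 121.7] 63 [ 0.3722 -0.3102  0.0535] [0.024 0.031 0.01 ]
[302. 126.] 107 [ 0.6075 -0.259   0.054 ] [0.101 0.012 0.012]
[361.2 166.2] 76 [ 0.4236 -0.1268  0.0538] [0.026 0.031 0.01 ]
[528.6 237.8] 301 [0.0199 0.0427 0.0538] [0.135 0.115 0.012]
[569.3 235.4] 35 [-0.0723  0.0247  0.056 ] [0.009 0.026 0.01 ]
[341.8 245.3] 111 [0.4414 0.1249 0.0537] [0.026 0.027 0.011]
[393.4 277.1] 125 [0.3198 0.19   0.0536] [0.026 0.029 0.009]
[360. 324.] 146 [0.3798 0.3071 0.0537] [0.025 0.027 0.009]
table z 0.0019868023374795384
```

View pics/c1.png

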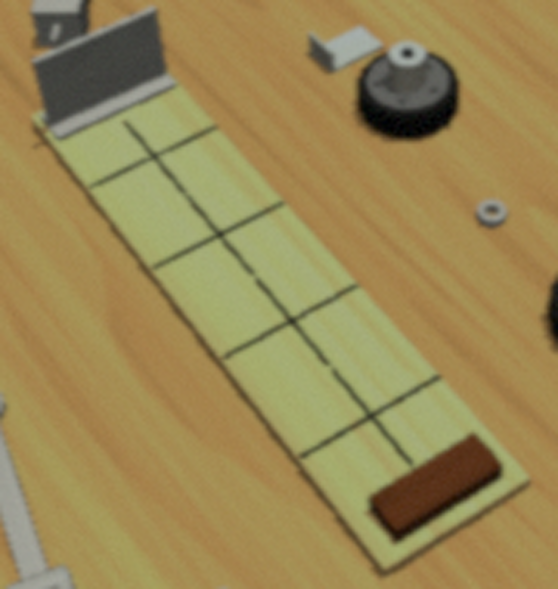

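View pics/c2.png

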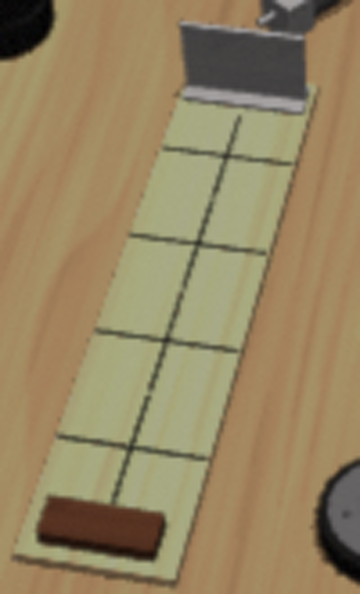

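Cross centres in the scene crop run from the plate outward: (155,157), (221,234), (292,321), (372,415). In the side crop they are (228,156), (199,243), (167,340), (131,448). Going by tyre-to-hub ratio, the scene wheels are 90 mm at (385,238), 76 at (317,168), 62 at (289,120) and 48 at (474,281).

```bash
cat > plan.py <<'E'
import sys,json,numpy as np
from scipy.spatial.transform import Rotation as Ro
from bench import ctrl
def delta(target):
    s=ctrl.get_state();R=Ro.from_rotvec(s['tool_rot']).as_matrix()
    d=R.T@(np.array(target)-s['position'])
    print('t',round(s['time'],2),'pos',s['position'].round(4),'w',round(s['grip_width']*87,1),'F',s['ft_force'].round(1),'tiltz',R[:,2].round(3),'yaw x',R[:,0].round(3))
    print('tool delta mm',(d*1000).round(1)); return d
if __name__=='__main__':
    P=json.load(open('pts.json')); n=sys.argv[1]; delta(P[n]+[float(sys.argv[2])])
E
python3 - <<'E'
from h import *
import json
from plan import delta
A=[(155,157),(221,234),(292,321),(372,415)];B=[(228,156),(199,243),(167,340),(131,448)]
a=np.array([world('scene0',(x+.5)/3.1-.5+185,(y+.5)/3.1-.5+140,.012) for x,y in A])
b=np.array([world('side0',(x+.5)/3.6-.5+235,(y+.5)/3.6-.5+110,.012) for x,y in B])
print(a.round(4),b.round(4));m=(a+b)/2
print(np.linalg.norm(np.diff(m,axis=0),axis=1))
u=m[3]-m[0];u/=np.linalg.norm(u);c=m.mean(0);print(u)
m=[c+u*k*.094 for k in(-1.5,-.5,.5,1.5)]
P={n:[round(float(v),4) for v in q[:2]] for n,q in zip(['m90','m76','m62','m48'],m)}
P.update(w90=[.4433,.1242],w76=[.4256,-.1275],w62=[.3741,-.3109],w48=[.3816,.3065])
json.dump(P,open('pts.json','w'));print(P)
delta(P['w62']+[.16])
E
```

```text
[[ 0.6105 -0.1917  0.012 ]
 [ 0.6131 -0.0984  0.012 ]
 [ 0.6176 -0.0041  0.012 ]
 [ 0.6203  0.0893  0.012 ]] [[ 0.6088 -0.1919  0.012 ]
 [ 0.6127 -0.0988  0.012 ]
 [ 0.6165 -0.0045  0.012 ]
 [ 0.6205  0.0907  0.012 ]]
[0.09320807 0.09441991 0.09430805]
[0.03802629 0.99927674 0.        ]
{'m90': [0.6096, -0.1921], 'm76': [0.6132, -0.0981], 'm62': [0.6168, -0.0042], 'm48': [0.6203, 0.0897], 'w90': [0.4433, 0.1242], 'w76': [0.4256, -0.1275], 'w62': [0.3741, -0.3109], 'w48': [0.3816, 0.3065]}
t 0.15 pos [ 0.2876 -0.5824  0.2217] w 87.3 F [ 1.3 -0.1 -0.2] tiltz [-0.001  0.001 -1.   ] yaw x [ 0.897  0.443 -0.   ]
tool delta mm [ 197.8 -205.1   62. ]
```

```bash
python3 -m handwheel '[[0.06,0.033,-0.0342,0.0103,0,0,0],[0.06,0.033,-0.0342,0.0103,0,0,0],[0.06,0.033,-0.0342,0.0103,0,0,0],[0.06,0.033,-0.0342,0.0103,0,0,0],[0.06,0.033,-0.0342,0.0103,0,0,0],[0.06,0.033,-0.0342,0.0103,0,0,0],[0.06,0,0,0,0,0,0],[0.06,0,0,0,0,0,0]]' 20; python3 plan.py w62 0.032; python3 -c "
from h import *
grab('wrist','w1')"
```

```text
time: 1.15
position: [0.3742, -0.3117, 0.1608]
tool_rot: [3.059, 0.714, -0.001]
ft_force: [-0.2, -0.0, -1.0]
grip_width: 0.686
grip_force: 0.0
t 1.15 pos [ 0.3742 -0.3117  0.1608] w 59.7 F [-0.2 -0.  -1. ] tiltz [-0.    -0.001 -1.   ] yaw x [ 0.897  0.443 -0.   ]
tool delta mm [  0.3  -0.9 128.8]
```

View pics/w1.png

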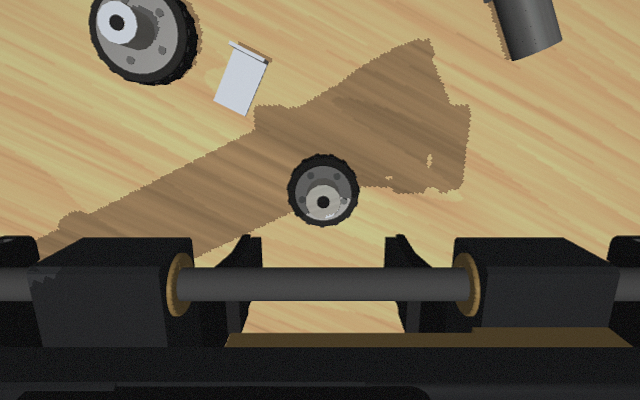

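The wrist view shows the wheel hub at (323,201), with the tyre spanning columns 288–359. I'll check its position and diameter from these.

```bash
python3 -c "
from h import *
print(world('w1',323,201,.054)); print(np.linalg.norm(world('w1',288,190,.02)-world('w1',359,190,.02)))
a=world('w1',93,20,.02);b=world('w1',195,50,.02);print('next',np.linalg.norm(a-b),world('w1',117,22,.054))"
python3 -m handwheel '[[0.06,0,0,0.035,0,0,0],[0.06,0,0,0.035,0,0,0],[0.06,0,0,0.035,0,0,0],[0.06,0,0,0.023,0,0,0],[0.06,0,0,0,0,0,0],[0.01,0,0,0,0,0,0],[0.01,0,0,0,0,0,0],[0.01,0,0,0,0,0,0],[0.01,0,0,0,0,0,0]]' 25; python3 plan.py m62 0.16
```

```text
[ 0.37383878 -0.31105689  0.054     ]
0.062219489336811026
next 0.08014895755721373 [ 0.42559333 -0.12677986  0.054     ]
time: 2.33
position: [0.3748, -0.3114, 0.0333]
tool_rot: [3.058, 0.714, 0.001]
ft_force: [0.6, -1.9, 0.5]
grip_width: 0.322
grip_force: 1.0
t 2.33 pos [ 0.3748 -0.3114  0.0333] w 28.0 F [ 0.6 -1.9  0.5] tiltz [ 0.001 -0.001 -1.   ] yaw x [0.897 0.443 0.   ]
tool delta mm [ 353.1 -168.1 -126.8]
```

```bash
python3 -m handwheel '[[0.01,0,0,0,0,0,0],[0.01,0,0,0,0,0,0],[0.01,0,0,-0.03,0,0,0],[0.01,0,0,-0.05,0,0,0],[0.01,0.0321,-0.0153,-0.047,0,0,0],[0.01,0.0535,-0.0255,0,0,0,0],[0.01,0.0535,-0.0255,0,0,0,0],[0.01,0.0535,-0.0255,0,0,0,0],[0.01,0.0535,-0.0255,0,0,0,0],[0.01,0.0535,-0.0255,0,0,0,0],[0.01,0.0535,-0.0253,0,0,0,0],[0.01,0,0,0,0,0,0]]'; python3 plan.py m62 0.0455
```

```text
time: 3.82
position: [0.6177, 0.0029, 0.1586]
tool_rot: [-3.051, -0.727, -0.001]
ft_force: [0.2, 0.1, -0.3]
grip_width: 0.313
grip_force: 25.0
t 3.83 pos [0.6177 0.0029 0.1586] w 27.3 F [ 0.2  0.1 -0.3] tiltz [-0.001  0.005 -1.   ] yaw x [0.893 0.451 0.002]
tool delta mm [ -4.2   6.5 113.1]
```

```bash
python3 -m handwheel '[[0.01,0,0,0.04,0,0,0],[0.01,0,0,0.03,0,0,0],[0.01,0,0,0,0,0,0],[0.01,0,0,0,0,0,0],[0.01,0,0,0,0,0,0]]'; python3 plan.py m62 0.0455
```

```text
time: 4.45
position: [0.6177, -0.0042, 0.0916]
tool_rot: [3.058, 0.714, 0.004]
ft_force: [1.2, -0.2, -1.0]
grip_width: 0.315
grip_force: 25.0
t 4.45 pos [ 0.6177 -0.0042  0.0916] w 27.4 F [ 1.2 -0.2 -1. ] tiltz [ 0.003 -0.    -1.   ] yaw x [0.897 0.443 0.002]
tool delta mm [-0.9 -0.5 46.1]
```

```bash
python3 -m handwheel '[[0.01,-0.0008,0,0.025,0,0,0],[0.01,0,0,0.015,0,0,0],[0.01,0,0,0.0055,0,0,0],[0.01,0,0,0,0,0,0],[0.01,0,0,0,0,0,0],[0.01,0,0,0,0,0,0]]'; python3 plan.py m62 0.0455
```

```text
time: 5.2
position: [0.6164, -0.0044, 0.0452]
tool_rot: [3.059, 0.714, 0.001]
ft_force: [-2.8, -0.7, 6.2]
grip_width: 0.317
grip_force: 25.0
t 5.2 pos [ 0.6164 -0.0044  0.0452] w 27.6 F [-2.8 -0.7  6.2] tiltz [ 0.001 -0.    -1.   ] yaw x [0.897 0.443 0.001]
tool delta mm [ 0.5 -0.  -0.3]
```

Touching with 6 N. I'll release and rise.

```bash
python3 -m handwheel '[[0.06,0,0,0,0,0,0],[0.06,0,0,0,0,0,0],[0.06,0,0,0,0,0,0],[0.06,0,0,0,0,0,0],[0.06,0,0,-0.03,0,0,0],[0.06,0,0,-0.05,0,0,0],[0.06,0,0,-0.04,0,0,0],[0.06,0,0,0,0,0,0]]'; python3 plan.py w76 0.162
```

```text
time: 6.2
position: [0.6185, -0.004, 0.1684]
tool_rot: [3.057, 0.714, 0.011]
ft_force: [0.3, -0.6, 0.3]
grip_width: 0.69
grip_force: 0.0
t 6.2 pos [ 0.6185 -0.004   0.1684] w 60.0 F [ 0.3 -0.6  0.3] tiltz [ 0.008 -0.    -1.   ] yaw x [0.897 0.443 0.007]
tool delta mm [-227.7   25.2    5. ]
```

```bash
python3 -m handwheel '[[0.06,-0.0455,0.005,0,0,0,0],[0.06,-0.0455,0.005,0,0,0,0],[0.06,-0.0455,0.005,0,0,0,0],[0.06,-0.0455,0.005,0,0,0,0],[0.06,-0.045,0.005,0,0,0,0],[0.06,0,0,0.04,0,0,0],[0.06,0,0,0.02,0,0,0],[0.06,0,0,0,0,0,0],[0.06,0,0,0,0,0,0]]'; python3 plan.py w76 0.033
```

```text
time: 7.32
position: [0.4238, -0.1273, 0.1046]
tool_rot: [3.059, 0.715, 0.001]
ft_force: [0.3, -0.1, -0.1]
grip_width: 0.688
grip_force: 0.0
t 7.33 pos [ 0.4238 -0.1273  0.1046] w 59.9 F [ 0.3 -0.1 -0.1] tiltz [ 0. -0. -1.] yaw x [0.896 0.443 0.   ]
tool delta mm [ 1.5  0.9 71.6]
```

```bash
python3 -m handwheel '[[0.06,0.0015,0.0005,0.03,0,0,0],[0.06,0,0,0.03,0,0,0],[0.06,0,0,0.0115,0,0,0],[0.06,0,0,0,0,0,0],[0.01,0,0,0,0,0,0],[0.01,0,0,0,0,0,0],[0.01,0,0,0,0,0,0],[0.01,0,0,0,0,0,0],[0.01,0,0,0,0,0,0],[0.01,0,0,0,0,0,0],[0.01,0,0,-0.03,0,0,0],[0.01,0,0,-0.05,0,0,0]]' 30; python3 plan.py m76 0.16
```

```text
time: 8.82
position: [0.4229, -0.1264, 0.1116]
tool_rot: [-3.056, -0.714, 0.007]
ft_force: [1.2, -1.0, -1.0]
grip_width: 0.31
grip_force: 30.0
t 8.82 pos [ 0.4229 -0.1264  0.1116] w 27.0 F [ 1.2 -1.  -1. ] tiltz [-0.005  0.003 -1.   ] yaw x [ 0.897  0.443 -0.003]
tool delta mm [183.   58.8 -49.3]
```

```bash
python3 -m handwheel '[[0.01,0,0,-0.04,0,0,0],[0.01,0.0454,0.0144,-0.007,0,0,0],[0.01,0.0454,0.0144,0,0,0,0],[0.01,0.0454,0.0144,0,0,0,0],[0.01,0.0454,0.0144,0,0,0,0],[0.01,0,0,0.03,0,0,0],[0.01,0,0,0.04,0,0,0],[0.01,0,0,0,0,0,0],[0.01,0,0,0,0,0,0],[0.01,0,0,0,0,0,0]]'; python3 plan.py m76 0.0452
```

```text
time: 10.07
position: [0.6147, -0.0985, 0.0919]
tool_rot: [3.058, 0.714, 0.005]
ft_force: [0.2, 0.5, -1.3]
grip_width: 0.315
grip_force: 30.0
t 10.07 pos [ 0.6147 -0.0985  0.0919] w 27.4 F [ 0.2  0.5 -1.3] tiltz [ 0.003 -0.001 -1.   ] yaw x [0.897 0.443 0.003]
tool delta mm [-1.3 -1.1 46.7]
```

```bash
python3 -m handwheel '[[0.01,-0.001,-0.001,0.025,0,0,0],[0.01,0,0,0.015,0,0,0],[0.01,0,0,0.006,0,0,0],[0.01,0,0,0,0,0,0],[0.01,0,0,0,0,0,0],[0.01,0,0,0,0,0,0]]'; python3 plan.py m76 0.0452
```

```text
time: 10.82
position: [0.6125, -0.098, 0.045]
tool_rot: [3.059, 0.714, 0.001]
ft_force: [-2.7, 0.3, 5.4]
grip_width: 0.311
grip_force: 30.0
t 10.82 pos [ 0.6125 -0.098   0.045 ] w 27.0 F [-2.7  0.3  5.4] tiltz [ 0.001 -0.001 -1.   ] yaw x [0.897 0.443 0.001]
tool delta mm [ 0.6  0.4 -0.2]
```

```bash
python3 -m handwheel '[[0.06,0,0,0,0,0,0],[0.06,0,0,0,0,0,0],[0.06,0,0,0,0,0,0],[0.06,0,0,0,0,0,0],[0.06,0,0,-0.03,0,0,0],[0.06,0,0,-0.05,0,0,0],[0.06,0,0,-0.04,0,0,0],[0.06,-0.0108,-0.055,0,0,0,0],[0.06,-0.0108,-0.055,0,0,0,0],[0.06,-0.0108,-0.055,0,0,0,0],[0.06,-0.0108,-0.055,0,0,0,0],[0.06,-0.0108,-0.055,0,0,0,0]]'; python3 -m handwheel '[[0.06,0,0,0.04,0,0,0],[0.06,0,0,0.02,0,0,0],[0.06,0,0,0,0,0,0],[0.06,0,0,0,0,0,0]]';  python3 plan.py w90 0.033
```

```text
time: 12.32
position: [0.4407, 0.1262, 0.1638]
tool_rot: [3.059, 0.714, 0.001]
ft_force: [0.6, 1.3, 1.0]
grip_width: 0.687
grip_force: 0.0
time: 12.82
position: [0.4425, 0.1249, 0.1046]
tool_rot: [-3.059, -0.714, -0.002]
ft_force: [1.3, -0.6, 0.0]
grip_width: 0.689
grip_force: 0.0
t 12.82 pos [0.4425 0.1249 0.1046] w 60.0 F [ 1.3 -0.6  0. ] tiltz [ 0.001  0.    -1.   ] yaw x [0.897 0.443 0.001]
tool delta mm [ 0.3  1.  71.6]
```

```bash
python3 -m handwheel '[[0.06,0,0.001,0.03,0,0,0],[0.06,0,0,0.03,0,0,0],[0.06,0,0,0.0115,0,0,0],[0.06,0,0,0,0,0,0],[0.01,0,0,0,0,0,0],[0.01,0,0,0,0,0,0],[0.01,0,0,0,0,0,0],[0.01,0,0,0,0,0,0],[0.01,0,0,0,0,0,0],[0.01,0,0,0,0,0,0],[0.01,0,0,-0.03,0,0,0],[0.01,0,0,-0.05,0,0,0]]' 35; python3 -m handwheel '[[0.01,0,0,-0.047,0,0,0],[0.01,0.0013,0.0511,0,0,0,0],[0.01,0.0013,0.0511,0,0,0,0],[0.01,0.0013,0.0511,0,0,0,0],[0.01,0.0013,0.0511,0,0,0,0],[0.01,0.0013,0.0511,0,0,0,0],[0.01,0.0013,0.0511,0,0,0,0],[0.01,0.0013,0.0511,0,0,0,0],[0.01,0,0,0,0,0,0],[0.01,0,0,0,0,0,0],[0.01,0,0,0,0,0,0]]'; python3 plan.py m90 0.0452
```

```text
time: 14.32
position: [0.4401, 0.1233, 0.1111]
tool_rot: [-3.058, -0.714, 0.008]
ft_force: [0.6, -0.0, -1.6]
grip_width: 0.311
grip_force: 35.3
time: 15.7
position: [0.6086, -0.1909, 0.159]
tool_rot: [-3.058, -0.718, 0.001]
ft_force: [0.4, -0.3, -0.6]
grip_width: 0.313
grip_force: 35.3
t 15.7 pos [ 0.6086 -0.1909  0.159 ] w 27.3 F [ 0.4 -0.3 -0.6] tiltz [-0.001  0.001 -1.   ] yaw x [ 0.896  0.445 -0.   ]
tool delta mm [  0.4   1.7 113.8]
```

```bash
python3 -m handwheel '[[0.01,0.0003,0.0008,0.04,0,0,0],[0.01,0,0,0.04,0,0,0],[0.01,0,0,0.02,0,0,0],[0.01,0,0,0.01,0,0,0],[0.01,0,0,0.004,0,0,0],[0.01,0,0,0,0,0,0],[0.01,0,0,0,0,0,0],[0.01,0,0,0,0,0,0]]'; python3 plan.py m90 0.0452
```

```text
time: 16.7
position: [0.6099, -0.1936, 0.046]
tool_rot: [3.059, 0.714, 0.002]
ft_force: [-0.1, -0.4, -2.4]
grip_width: 0.311
grip_force: 35.3
t 16.7 pos [ 0.6099 -0.1936  0.046 ] w 27.0 F [-0.1 -0.4 -2.4] tiltz [ 0.001 -0.001 -1.   ] yaw x [0.897 0.443 0.001]
tool delta mm [ 0.4 -1.5  0.8]
```

```bash
python3 -m handwheel '[[0.01,0,-0.0015,0.0012,0,0,0],[0.01,0,0,0,0,0,0],[0.01,0,0,0,0,0,0],[0.06,0,0,0,0,0,0],[0.06,0,0,0,0,0,0],[0.06,0,0,0,0,0,0],[0.06,0,0,0,0,0,0],[0.06,0,0,-0.03,0,0,0],[0.06,0,0,-0.05,0,0,0],[0.06,0,0,-0.04,0,0,0]]'; python3 -m handwheel '[[0.06,0.0016,-0.0548,0,0,0,0],[0.06,0.0016,-0.0548,0,0,0,0],[0.06,0.0016,-0.0548,0,0,0,0],[0.06,0.0016,-0.0548,0,0,0,0],[0.06,0.0016,-0.0548,0,0,0,0],[0.06,0.0016,-0.0548,0,0,0,0],[0.06,0.0016,-0.0548,0,0,0,0],[0.06,0.0016,-0.0548,0,0,0,0],[0.06,0.0016,-0.0548,0,0,0,0],[0.06,0.0016,-0.0548,0,0,0,0],[0.06,0,0,0,0,0,0],[0.06,0,0,0,0,0,0]]'; python3 plan.py w48 0.033
```

```text
time: 17.95
position: [0.6091, -0.192, 0.166]
tool_rot: [3.059, 0.715, 0.002]
ft_force: [-0.7, 0.1, -0.4]
grip_width: 0.687
grip_force: 0.0
time: 19.45
position: [0.3805, 0.306, 0.1639]
tool_rot: [3.058, 0.715, -0.0]
ft_force: [0.5, -0.4, 0.3]
grip_width: 0.69
grip_force: 0.0
t 19.45 pos [0.3805 0.306  0.1639] w 60.0 F [ 0.5 -0.4  0.3] tiltz [ 0.    -0.001 -1.   ] yaw x [ 0.896  0.443 -0.   ]
tool delta mm [ 1.200e+00 -1.000e-01  1.309e+02]
```

```bash
python3 -m handwheel '[[0.06,0.001,0,0.04,0,0,0],[0.06,0,0,0.04,0,0,0],[0.06,0,0,0.03,0,0,0],[0.06,0,0,0.021,0,0,0],[0.06,0,0,0,0,0,0],[0.01,0,0,0,0,0,0],[0.01,0,0,0,0,0,0],[0.01,0,0,0,0,0,0],[0.01,0,0,0,0,0,0],[0.01,0,0,0,0,0,0],[0.01,0,0,0,0,0,0]]' 25; python3 -m handwheel '[[0.01,0,0,-0.03,0,0,0],[0.01,0,0,-0.05,0,0,0],[0.01,0,0,-0.047,0,0,0],[0.01,0.0197,0.05,0,0,0,0],[0.01,0.0197,0.05,0,0,0,0],[0.01,0.0197,0.05,0,0,0,0],[0.01,0.0197,0.05,0,0,0,0],[0.01,0.0197,0.05,0,0,0,0],[0.01,0.0197,0.05,0,0,0,0],[0.01,0,0,0,0,0,0],[0.01,0,0,0,0,0,0],[0.01,0,0,0,0,0,0]]'; python3 plan.py m48 0.0452
```

```text
time: 20.82
position: [0.3816, 0.3069, 0.0334]
tool_rot: [3.059, 0.714, 0.001]
ft_force: [-0.1, -0.6, 4.2]
grip_width: 0.313
grip_force: 25.0
time: 22.32
position: [0.6191, 0.092, 0.16]
tool_rot: [-3.058, -0.719, 0.001]
ft_force: [-0.8, 0.2, -1.3]
grip_width: 0.312
grip_force: 25.0
t 22.32 pos [0.6191 0.092  0.16  ] w 27.2 F [-0.8  0.2 -1.3] tiltz [-0.  0. -1.] yaw x [ 0.895  0.445 -0.   ]
tool delta mm [1.000e-01 2.700e+00 1.148e+02]
```

```bash
python3 -m handwheel '[[0.01,0,0.001,0.04,0,0,0],[0.01,0,0,0.04,0,0,0],[0.01,0,0,0.02,0,0,0],[0.01,0,0,0.01,0,0,0],[0.01,0,0,0.004,0,0,0],[0.01,0,0,0,0,0,0],[0.01,0,0,0,0,0,0],[0.01,0,0,0,0,0,0]]'; python3 plan.py m48 0.0452
```

```text
time: 23.32
position: [0.6211, 0.0893, 0.0467]
tool_rot: [3.059, 0.714, 0.002]
ft_force: [-0.9, -0.2, -1.8]
grip_width: 0.31
grip_force: 25.0
t 23.32 pos [0.6211 0.0893 0.0467] w 26.9 F [-0.9 -0.2 -1.8] tiltz [ 0.001 -0.    -1.   ] yaw x [0.897 0.443 0.001]
tool delta mm [-0.6 -0.8  1.5]
```

Lower the last 1.5 mm, release, rise, and back away toward the robot to look.

```bash
python3 -m handwheel '[[0.01,-0.0005,-0.0005,0.0015,0,0,0],[0.01,0,0,0,0,0,0],[0.01,0,0,0,0,0,0],[0.06,0,0,0,0,0,0],[0.06,0,0,0,0,0,0],[0.06,0,0,0,0,0,0],[0.06,0,0,0,0,0,0],[0.06,0,0,-0.03,0,0,0],[0.06,0,0,-0.05,0,0,0],[0.06,0,0,-0.05,0,0,0]]'; python3 -m handwheel '[[0.06,-0.02,-0.05,-0.01,0,0,0],[0.06,-0.02,-0.05,-0.01,0,0,0],[0.06,-0.02,-0.05,-0.01,0,0,0],[0.06,-0.02,-0.05,-0.01,0,0,0],[0.06,0,0,0,0,0,0],[0.06,0,0,0,0,0,0],[0.06,0,0,0,0,0,0]]'; python3 - <<'E'
from h import *
import json
P=json.load(open('pts.json'))
for tag in('scene','side'):
    grab(tag,tag+'1');f=np.load(tag+'1.npz');K,R,t,d=f['K'],f['R'],f['t'],f['d']
    v,u=np.mgrid[:400,:640]; p=np.stack([u,v,np.ones_like(u)],-1)@np.linalg.inv(K).T*d[...,None]
    W=(p-t)@R; z=W[...,2]
    for n in('m90','m76','m62','m48'):
        m=(z>.06)&(z<.072)&(np.hypot(W[...,0]-P[n][0],W[...,1]-P[n][1])<.03)
        q=W[m]; print(tag,n,m.sum(),((q.mean(0)[:2]-P[n])*1000).round(1),q.mean(0)[2].round(4))
a=cv2.imread('pics/scene1.png')[130:330,180:380];b=cv2.imread('pics/side1.png')[90:290,220:420]
cv2.imwrite('pics/f.png',cv2.resize(np.hstack([a,b]),None,fx=2,fy=2))
E
```

```text
time: 24.58
position: [0.6196, 0.0895, 0.1756]
tool_rot: [-3.059, -0.715, 0.001]
ft_force: [0.5, 0.2, -0.1]
grip_width: 0.686
grip_force: 0.0
time: 25.45
position: [0.4604, 0.232, 0.2141]
tool_rot: [3.06, 0.711, -0.001]
ft_force: [-0.1, -0.2, 0.3]
grip_width: 0.691
grip_force: 0.0
scene m90 112 [2.  0.7] 0.0662
scene m76 127 [0.8 0.2] 0.0661
scene m62 142 [-0.4 -1.1] 0.066
scene m48 166 [ 1.5 -0.3] 0.0663
side m90 26 [5.  3.7] 0.0658
side m76 80 [-3.   1.3] 0.0659
side m62 87 [-3.8  0. ] 0.066
side m48 105 [-2.4  0.5] 0.0659
```

View pics/f.png

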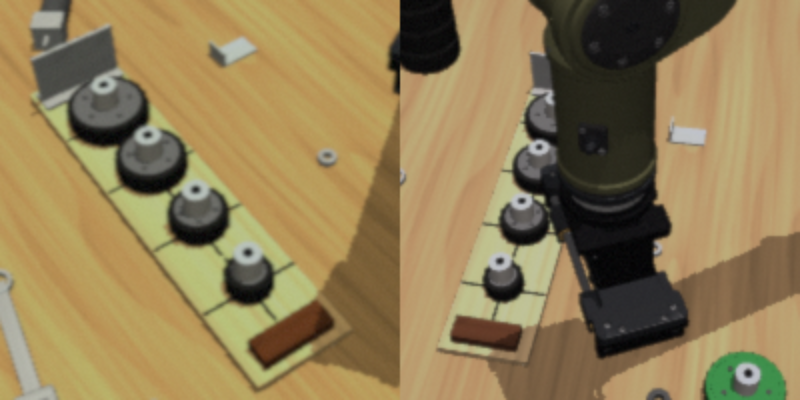

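All four wheels lie flat, in order from the 90 mm at (108,108) by the plate to the 48 mm at (249,271). Each is within about 3 mm of its cross, and the arm is clear.

```bash
python3 -c "
from bench import ctrl
print(ctrl.close_job())"
```

```text
the job is handed in; nothing more can be done
None
```

The four wheels lie flat, hub up, in order on their crosses (90 mm by the plate to 48 mm farthest), each measured within about 4 mm of its cross (90 mm by the scene camera alone, as the arm partly hid it from the side), and the job was handed in at about 26 s; no verdict was returned.

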